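# Glaze-test kit back onto its outline boards

## Task

Put the glaze-test kit away: carry the cup, the wooden rib, the grey tile and the yellow wedge each to the small plywood board whose dark outline matches its shape and size, and leave it flat (the cup upright) in the middle of the outline, the long ones lined up with it (either end first). Set them down rather than dropping them, and leave the glass jar and the red rubber kidney where they are.

Things in the scene. Friction and masses are not known exactly. Their poses are not given: they have to be found in the camera images.
- cup_mid (a point): Centre, half-way up, of the test cup: stoneware, blue-green above and bare clay below, standing upright, mouth up. 62 mm across the rim, about 60 mm across at this point, 48 mm across the foot, 56 mm tall; this point is 28 mm above its underside. z is up along its axis. Loose, 0.14 kg.
- rib_mid (a point): Centre, half-way up, of the wooden throwing rib lying flat: a flat piece of wood 59 mm wide (x axis), 96 mm long (y axis), 8 mm thick; this point is 4 mm above its underside. Loose, 30 g.
- tile_mid (a point): Centre, half-way up, of the plain grey ceramic test tile lying flat: 38 mm wide (x axis), 66 mm long (y axis), 6 mm thick; this point is 3 mm above its underside. Loose, 35 g.
- wedge_mid (a point): Centre, half-way up, of the yellow plastic wedge lying on its broad base: 22 mm wide (x axis), 50 mm long (y axis), 12 mm tall; this point is 6 mm above its underside. Loose, 20 g.
- round_board: Fixed plywood board 90 x 90 mm, 6 mm thick, with a dark disc 64 mm across in its middle: the cup's outline. Origin at the centre of its underside, on the table; the top is 6 mm above it.
- rib_board: Fixed plywood board 82 (x) x 116 mm (y), 6 mm thick, with the largest long outline in its middle, dark, 64 mm (x) x 101 mm (y), with well rounded corners: the wooden rib's. Origin at the centre of its underside; the top is 6 mm above it. The outline's long axis is y.
- tile_board: Fixed plywood board 64 (x) x 92 mm (y), 6 mm thick, with a dark sharp-cornered rectangle 42 mm (x) x 70 mm (y) in its middle: the grey tile's outline. Origin at the centre of its underside; the top is 6 mm above it. The outline's long axis is y.
- wedge_board: Fixed plywood board 52 (x) x 80 mm (y), 6 mm thick, with the smallest outline in its middle, a dark narrow rectangle 26 mm (x) x 54 mm (y): the yellow wedge's. Origin at the centre of its underside; the top is 6 mm above it. The outline's long axis is y.
- jar: Bystander: glass jar with a red screw lid, 64 mm across, 79 mm tall, loose on the table; to be left alone. Origin at the centre of its underside.
- kidney: Bystander: red rubber potter's kidney lying flat, 39 x 85 mm, 9 mm thick, loose on the table; to be left alone. Origin at the centre of its underside.
Not all that is in view belongs to the job. Leave any green look-alike of the part that bears tile_mid alone.

How it is judged:
By the outcome, as a careful person would: the job done as asked, in the order asked, and still so for the second after the job is handed in, with the robot touching nothing.
It also fails if it takes over 112 s, if anything falls off the work surface, if the arm or the gripper's body presses on something with over 40 N, if the wrist force passes 120 N, or if a joint passes its speed limit or range.

## Robot

A 6-joint arm with a two-finger parallel gripper is mounted at the origin on the work surface; the furniture and walls round the work are solid. World frame = base frame: x ahead of the robot, y to its left, z up, the work surface at z = 0. Lengths are in m, angles in rad, forces in N, time in s.
With the tool pointing down it reaches from about 0.275 to 0.825 m from the base axis. Payload 4.9 kg.
Tool frame: the origin (TCP) lies midway between the tips of the shut fingers; the grasp point (between the pads) lies 19 mm behind it (grip_point_offset is the distance from the TCP to the grasp point, in m); z points along the fingers, y is the line along which they close (so a half turn about z gives the same grasp; the last joint's range is limited). The gripper opens to 85 mm and grips with 20 to 120 N. Pads are 22 mm wide; open, the fingers measure 114 mm over their backs; the gripper's body (76 mm by 85 mm) begins 54 mm behind the grasp point. The pads swing forward as they close: fully open they stand 13 mm farther back than shut.
Start: joints at [-1.423, 0.326, -0.193, 1.052, 0, 1.437], TCP at [0.153, -0.528, 0.231] pointing down, gripper open.
Joint ranges: [-2.65, 2.65], [-0.97, 1.79], [-1.3, 1.35], [-1.93, 2.1], [-1.47, 1.37], [-3.14, 3.14]. Speed limits (rad/s): [2.57, 2.57, 3.14, 3.14, 3.14, 3.14].

## Interface

Orientations are given as a rotation vector (axis times angle).
In Python, from cell import * gives the robot as it stands. Calls block until the motion is done:
- movep(position, orientation): joint-space move of the TCP to a pose.
- move_l(position, velocity=0.15, rot=None, until_force=None): straight line of the TCP; rot=None keeps the orientation; velocity is the mean speed in m/s. With until_force (N) it stops when the force on the tool has changed by that much, and returns True; else False.
- set_joints(angles): joint-space move.
- let_go() and grab(newtons=None): open the fingers fully, or close them until they stop; newtons is the grip in N (None keeps the last).
- sleep(seconds).
- ik(position, orientation): joint angles nearest the present ones, or None.
- get_state(): the state.
- grab_frame(name): name is "scene" or "top"; returns a dict with "img" (480x640x3 uint8, red, green, blue), "fx", "fy", "cx", "cy" (pixels), "k1" (the pictures are not rectified: a ray, as slopes to the right and down, at radius r is drawn at 1 + k1 r^2 times it, then the intrinsics apply), "cam_to_world" (4x4, takes a point from camera to world coordinates). Camera axes: x right, y down, z forward; pixel columns grow to the right and rows downward; lengths in m; the calibration is good to about 2 mm. A picture is of the moment at which its call begins. There is no depth.
A pose or a line that the arm cannot do raises MotionError and nothing moves.
- sign_off(): hands the job in; it is judged then, once.
Trained networks look in the newest picture that a camera, given by its name, has taken for a name from the list of things; names that differ only in an ending like _2 or _b are one class to them, and where a whole thing is asked for, a point or a joint stands for the part that bears it (a point fixed in the world has none). Each returns a list of dicts, best first, with "score" (0 to 1); they miss things now and then, are a little off and sometimes report something else, mostly with a low value. They report only what shows in the picture. A call takes as long as a camera call. They do not tell look-alikes from the thing itself.
- spot_in(camera, name): "centre" ([column, row] in pixels, amid what is visible of it).
- silhouettes(camera, name): "mask" (480x640 bool, what is visible of it) and "centre" ([column, row] in pixels, amid what is visible of it).
- tip_of(camera, name): "centre" ([column, row] in pixels: a listed point, or the origin of a listed thing).
The state is a dict: "clock": time; "q": joint angles; "joint_velocities": joint speeds; "tau": joint torques, N m; "position": TCP position; "eef_rot": TCP orientation; "contact_force": force on the tool from outside, world axes, zero at the start; "wrist_torque": the same for the moment, N m; "finger_gap": opening from 0.0 (shut) to 1.0 (fully open); "grasp_force": force on a finger pad.
Only numpy, scipy, OpenCV 4.12 (cv2) and the standard library are available. Lean on these libraries where they do the work, as an engineer would, in place of code of your own. Each camera call takes 0.05 s, during which the arm holds its last target. There are 200 camera calls.

## Working session

There is one attempt and no reset: what is moved stays moved. The work goes in short steps, each a Python script; the robot and the scene stay as the last script left them, time stands still between calls to the robot, and variables do not carry over. Pictures are saved under pics/ and viewed, at most 14 in all, crops included, and the job is handed in when it is done.

```bash
mkdir -p pics; ls
cat > h.py <<'E'
from cell import *
import numpy as np, cv2
def snap(n,fn=None):
    f=grab_frame(n)
    if fn: cv2.imwrite('pics/'+fn,f['img'][:,:,::-1])
    return f
def px2w(f,uv,z):
    uv=np.atleast_2d(np.float64(uv)); K=np.array([[f['fx'],0,f['cx']],[0,f['fy'],f['cy']],[0,0,1.]])
    s=cv2.undistortPoints(uv[:,None],K,np.array([f['k1'],0,0,0.]))[:,0]
    T=np.array(f['cam_to_world']); d=np.c_[s,np.ones(len(s))]@T[:3,:3].T; o=T[:3,3]
    return o+d*((z-o[2])/d[:,2])[:,None]
E
python3 - <<'E'
from h import *
for n in ('scene','top'):
    f=snap(n,n+'0.png'); print(n,np.round(f['cam_to_world'],3).tolist(),f['fx'],f['k1'])
    for t in 'cup_mid rib_mid tile_mid wedge_mid round_board rib_board tile_board wedge_board jar kidney'.split():
        z={'cup_mid':.028,'rib_mid':.004,'tile_mid':.003,'wedge_mid':.006}.get(t,0)
        for r in tip_of(n,t)[:3]: print(t,round(r['score'],2),np.round(r['centre']),px2w(f,r['centre'],z)[0].round(3)[:2])
print(get_state())
E
```

```text
pics
scene [[-0.819, -0.304, 0.486, -0.058], [-0.573, 0.404, -0.713, 0.818], [0.02, -0.863, -0.505, 0.615], [0.0, 0.0, 0.0, 1.0]] 450.7223431033942 -0.0898243831717161
cup_mid 0.61 [374. 199.] [ 0.527 -0.268]
cup_mid 0.52 [297. 230.] [0.594 0.021]
rib_mid 0.97 [266. 254.] [0.605 0.128]
tile_mid 0.71 [299. 289.] [0.451 0.19 ]
tile_mid 0.68 [270. 396.] [0.307 0.452]
wedge_mid 0.57 [229. 283.] [0.59 0.27]
round_board 0.6 [250. 327.] [0.455 0.345]
rib_board 0.62 [296. 230.] [ 0.627 -0.016]
tile_board 0.56 [326. 213.] [ 0.619 -0.146]
wedge_board 0.91 [334. 255.] [0.471 0.026]
jar 0.19 [326. 215.] [ 0.613 -0.14 ]
kidney 0.62 [320. 325.] [0.346 0.256]
top [[0.03, -0.996, 0.088, 0.344], [-0.999, -0.031, -0.008, 0.042], [0.011, -0.088, -0.996, 1.224], [0.0, 0.0, 0.0, 1.0]] 515.2444299579277 0.015435466115462766
cup_mid 0.57 [449. 210.] [ 0.528 -0.28 ]
rib_mid 0.64 [275. 172.] [0.611 0.134]
tile_mid 0.9 [249. 238.] [0.449 0.19 ]
tile_mid 0.68 [137. 296.] [0.305 0.445]
wedge_mid 0.7 [220. 175.] [0.599 0.265]
round_board 0.55 [187. 236.] [0.449 0.336]
round_board 0.49 [220. 178.] [0.591 0.264]
r
[... 231 characters left out ...]
346 0.257]
{'clock': 1.1, 'q': array([-1.42322273e+00,  3.26199693e-01, -1.92605900e-01,  1.05199388e+00,
       -3.92882928e-05,  1.43658150e+00]), 'joint_velocities': array([-0.001999  ,  0.00077086,  0.00027249, -0.00156496,  0.00017422,
        0.00235838]), 'tau': array([-7.51004404e-05, -4.43343508e+01,  2.62757152e+01,  1.07554039e-03,
       -1.15934463e-04,  8.41242297e-06]), 'position': array([ 0.15293446, -0.52832481,  0.23127876]), 'eef_rot': array([-3.11045919e+00, -4.41168800e-01,  6.17454981e-05]), 'contact_force': array([-0.22489849, -0.20865778,  0.05991852]), 'wrist_torque': array([-0.00202227, -0.04894312,  0.06266579]), 'grasp_force': 0.0, 'finger_gap': 0.997927950803034}
```

View pics/top0.png

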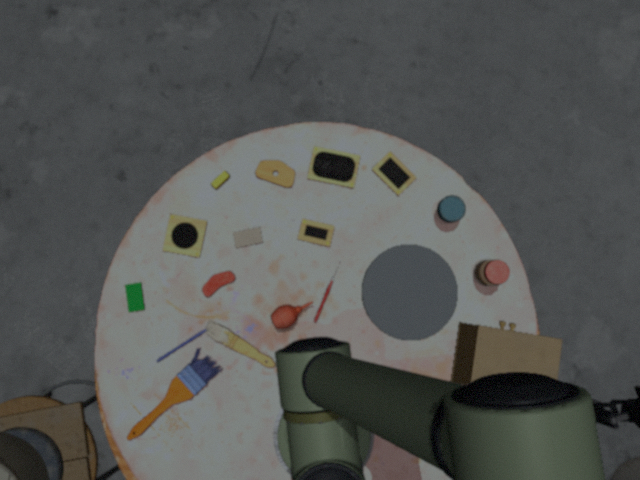

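View pics/scene0.png

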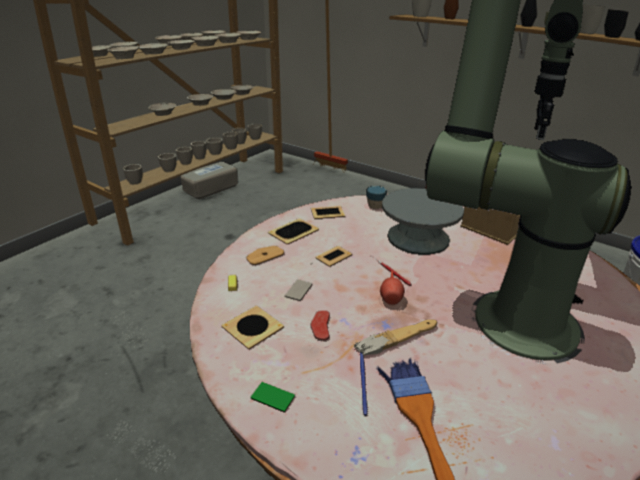

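Top view candidates:
- Cup: blue-green at (451,209), versus the red-lidded jar at (492,273).
- Tile: grey at (248,237), versus the green look-alike at (135,297).
- Rib at (275,173) and wedge at (220,180).
- Boards: round (185,235), rib (333,168), tile (394,174), wedge (316,233).
- The grey pedestal at (409,292) and the box at (505,350) are obstacles.

Next I measure shapes and check a close crop.

```bash
cat >> h.py <<'E'
ZT={'cup_mid':.028,'rib_mid':.008,'tile_mid':.006,'wedge_mid':.010}
def rect(f,mask,z):
    "minAreaRect in world of the largest blob: centre, (short,long), heading of the long axis, centroid"
    m=cv2.resize(mask.astype(np.float32),None,fx=4,fy=4,interpolation=cv2.INTER_CUBIC)>.5
    c=max(cv2.findContours(m.astype(np.uint8),0,cv2.CHAIN_APPROX_NONE)[0],key=cv2.contourArea)[:,0]
    w=px2w(f,(c+.5)/4-.5,z)[:,:2]*1000
    r=cv2.minAreaRect(w.astype(np.float32)); b=cv2.boxPoints(r)
    e=max(b[1]-b[0],b[2]-b[1],key=np.linalg.norm); M=cv2.moments(w.astype(np.float32))
    a=np.arctan2(e[1],e[0])%np.pi
    return np.array(r[0]),np.sort(r[1]),np.degrees(a),np.array([M['m10'],M['m01']])/M['m00']
def meas(cam,f,t,pick=None):
    for s in silhouettes(cam,t)[:3]:
        k=s['mask']; z=ZT.get(t,.006)
        if 'board' in t:
            g=f['img'].max(2); h=np.zeros_like(g); p=cv2.findContours(k.astype(np.uint8),0,2)[0]
            cv2.fillPoly(h,[cv2.convexHull(np.vstack(p))],1); k=(h>0)&(g<75)
            k=cv2.morphologyEx(k.astype(np.uint8),2,np.ones((3,3)))
            if not k.any(): continue
        r=rect(f,k,z); print(cam,t,round(s['score'],2),*[np.round(x,1) for x in r])
E
python3 - <<'E'
from h import *
f=snap('top')
for t in 'cup_mid rib_mid tile_mid wedge_mid round_board rib_board tile_board wedge_board'.split(): meas('top',f,t)
cv2.imwrite('pics/crop.png',cv2.resize(f['img'][145:260,160:290,::-1],None,fx=5,fy=5,interpolation=cv2.INTER_CUBIC))
cv2.imwrite('pics/crop2.png',cv2.resize(f['img'][140:300,290:515,::-1],None,fx=3.5,fy=3.5,interpolation=cv2.INTER_CUBIC))
g=snap('scene')
for t in 'cup_mid rib_mid tile_mid wedge_mid round_board rib_board tile_board wedge_board'.split(): meas('scene',g,t)
for z in (.1,.15,.2,.25): print(z,px2w(f,[409,292],z)[0],px2w(g,[424,205],z)[0])
E
```

```text
top cup_mid 0.64 [ 531.2 -284.6] [65.7 67.9] 91.8 [ 531.6 -285. ]
top rib_mid 0.85 [610.8 129.2] [55.3 95.8] 74.1 [608.5 129.8]
top tile_mid 0.93 [452.4 191.9] [40.7 68. ] 103.1 [452.4 191.8]
top tile_mid 0.86 [303.1 450.1] [40.2 69.5] 10.5 [302.6 449.7]
top wedge_mid 0.76 [586.6 260.3] [23.9 50.6] 137.7 [588.  260.4]
top round_board 0.91 [451.5 341.1] [58.8 60.9] 91.8 [451.3 341.6]
top rib_board 0.97 [628.1  -6.8] [ 63.3 100.5] 79.8 [628.1  -6.8]
top tile_board 0.8 [ 617.1 -152.2] [39.7 68.4] 46.0 [ 617.  -152.3]
top wedge_board 0.81 [468.2  31.2] [25.1 53.2] 78.7 [468.1  31.2]
top wedge_board 0.49 [451.5 341.1] [58.8 60.9] 91.8 [451.3 341.6]
scene cup_mid 0.66 [ 532.4 -282.8] [ 66.  162.5] 116.4 [ 535.9 -287.3]
scene rib_mid 0.95 [606.  137.3] [63.9 96.7] 75.6 [603.7 137. ]
scene tile_mid 0.85 [300.4 452.8] [44.  69.9] 10.2 [300.3 452.7]
scene tile_mid 0.83 [449.5 197.1] [44.1 71.1] 104.7 [449.9 197.4]
scene wedge_mid 0.58 [581.9 267. ] [22.1 64.7] 136.0 [581.6 267.8]
scene round_board 0.74 [450.7 342.2] [61.5 61.5] 76.3 [451.2 341.9]
scene rib_board 0.71 [628.4  -6.9] [62.4 99.1] 82.5 [628.5  -6.9]
scene tile_board 0.72 [ 617.5 -152.5] [40.5 67.1] 45.8 [ 617.1 -152.7]
scene wedge_board 0.69 [468.  31.] [24.7 52.6] 78.8 [468.2  31. ]
0.1 [ 0.33387169 -0.17473118  0.1       ] [ 0.33317561 -0.18199656  0.1       ]
0.15 [ 0.33433562 -0.16508596  0.15      ] [ 0.29523544 -0.08499867  0.15      ]
0.2 [ 0.33479955 -0.15544073  0.2       ] [0.25729527 0.01199923 0.2       ]
0.25 [ 0.33526348 -0.14579551  0.25      ] [0.2193551  0.10899713 0.25      ]
```

View pics/crop.png

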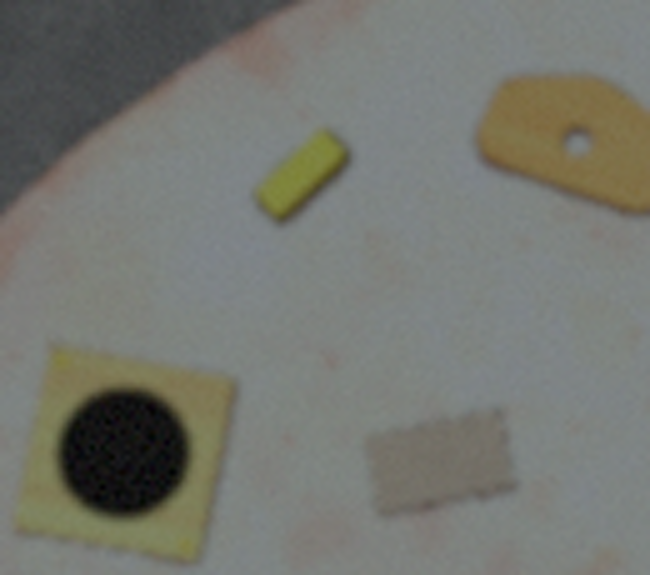

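View pics/crop2.png

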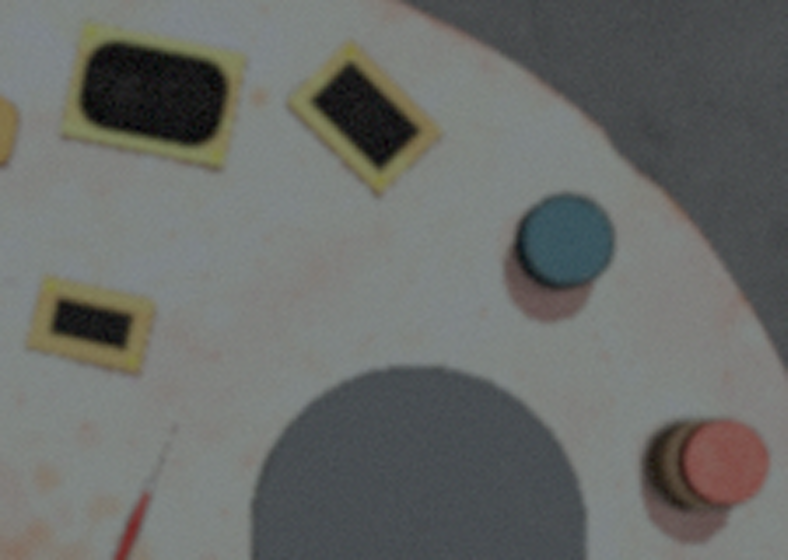

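The crops confirm the choices: grey tile at (248,237), yellow wedge at (220,180), blue-green cup at (451,209) and no lid on it. The rib has one straight long edge and a sloped opposite side, so I'll segment the rib and wedge by colour before grasping. The pedestal top is about 0.10 m high.

```bash
cat >> h.py <<'E'
def colour(f,t):
    "masks by colour near the part, top view"
    hsv=cv2.cvtColor(f['img'],cv2.COLOR_RGB2HSV); u,v={'rib_mid':(275,173),'wedge_mid':(220,180)}.get(t,t)
    k=(hsv[...,1]>85)&(hsv[...,0]>10)&(hsv[...,0]<40); o=np.zeros_like(k); o[v-22:v+22,u-26:u+26]=1
    return k&o
E
python3 - <<'E'
from h import *
import time
f=snap('top'); f['img']=np.mean([f['img']]+[snap('top')['img'] for _ in range(4)],0).astype(np.uint8)
for t in ('rib_mid','wedge_mid'):
    k=colour(f,t); print(t,k.sum(),*[np.round(x,1) for x in rect(f,k,ZT[t])])
c=f['img'][145:200,205:305,::-1].copy(); k=(colour(f,'rib_mid')|colour(f,'wedge_mid'))[145:200,205:305]
B=cv2.resize(c,None,fx=8,fy=8,interpolation=cv2.INTER_CUBIC); K=cv2.resize(k.astype(np.uint8),None,fx=8,fy=8,interpolation=0)
cv2.drawContours(B,cv2.findContours(K,0,2)[0],-1,(255,0,0),1); cv2.imwrite('pics/seg.png',B)
s=[s for s in silhouettes('top','cup_mid')][0]; print(*[np.round(x,1) for x in rect(f,s['mask'],.056)])
E
```

```text
rib_mid 689 [610.3 130.4] [55.4 92.8] 72.0 [607.8 131.3]
wedge_mid 151 [586.4 262.7] [20.5 47.3] 137.7 [585.7 262.7]
[345.4 249.5] [37.8 84.6] 124.9 [344.2 249. ]
```

View pics/seg.png

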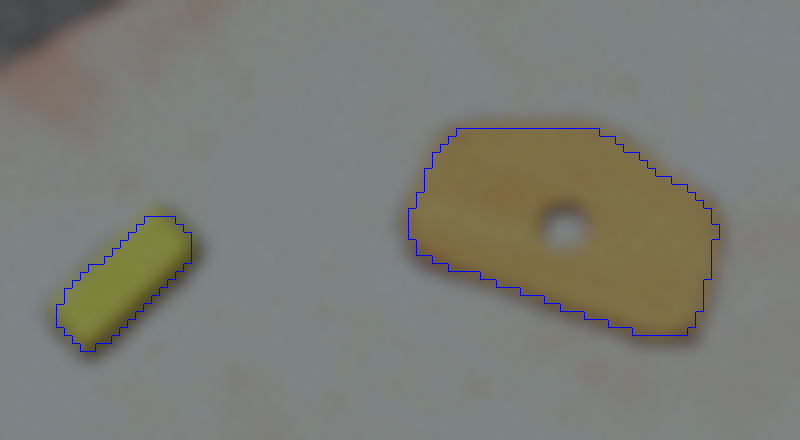

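The seg picture shows the rib spanning (410..718,125..340) in the crop, with its straight edge at a heading of about 71.5° and the convex peak opposite the middle. The wedge is at about (125,283). Now the cup.

```bash
cat >> h.py <<'E'
from scipy.spatial.transform import Rotation as Ro
UP=.17
def rv(phi):
    "tool down, fingers closing along heading phi (deg)"
    return (Ro.from_euler('z',phi,degrees=True)*Ro.from_euler('x',180,degrees=True)*Ro.from_euler('z',90,degrees=True)).as_rotvec()
def rot(x,y,phi):
    "of the two equivalent half turns, the one with the last joint nearest its middle"
    c=[(abs(q[5]),i) for i in (0,180) if (q:=ik([x,y,UP],rv(phi+i))) is not None]
    return rv(phi+min(c)[1])
def st(m):
    s=get_state(); print(m,'t',round(s['clock'],1),'p',s['position'].round(4),'gap',round(s['finger_gap']*85,1),'grip',round(s['grasp_force'],1),'F',s['contact_force'].round(1),'q6',round(s['q'][5],2))
def pick(x,y,phi,z,N=30):
    movep([x,y,UP],rot(x,y,phi)); move_l([x,y,z+.05],.3); move_l([x,y,z],.08); grab(N); st('grab'); move_l([x,y,UP],.25); st('up')
def place(x,y,phi,z,flip=None):
    r=rot(x,y,phi) if flip is None else rv(phi+flip)
    movep([x,y,UP],r); move_l([x,y,z+.03],.3); move_l([x,y,z+.008],.08); print(move_l([x,y,z-.004],.02,until_force=3)); st('down')
    let_go(); move_l([x,y,z+.05],.1); move_l([x,y,UP],.3); st('off')
E
python3 - <<'E'
from h import *
print(Ro.from_rotvec(rv(90)).as_matrix().round(2).tolist())
pick(.527,-.2775,90,.008)
E
```

```text
[[1.0, -0.0, 0.0], [0.0, -1.0, -0.0], [0.0, 0.0, -1.0]]
grab t 5.8 p [ 0.5276 -0.2781  0.0089] gap 57.6 grip 31.1 F [ 0.3 -1.5  4.6] q6 -0.61
up t 6.5 p [ 0.5261 -0.2768  0.1685] gap 57.5 grip 32.2 F [ 0.   0.1 -2.1] q6 -0.61
```

Run:
```python
from h import *
place(.4515,.3413,90,.014)
pick(.6105,.130,71.5-90,-.002)
f=snap('top','b.png'); cv2.imwrite('pics/b1.png',cv2.resize(f['img'][140:300,120:345,::-1],None,fx=3.5,fy=3.5,interpolation=cv2.INTER_CUBIC))
```

```text
True
down t 10.2 p [0.4519 0.3413 0.0147] gap 57.3 grip 30.8 F [ 0.  -1.   3.8] q6 0.52
off t 11.8 p [0.4517 0.3414 0.1703] gap 84.3 grip 0.0 F [ 0.2 -0.5 -0.2] q6 0.52
grab t 15.0 p [ 0.6107  0.1302 -0.0009] gap 53.3 grip 30.7 F [-2.  -0.8  4.6] q6 -1.16
up t 15.8 p [0.6096 0.1299 0.1687] gap 53.3 grip 31.6 F [ 1.2 -0.1 -0.9] q6 -1.16
```

View pics/b1.png

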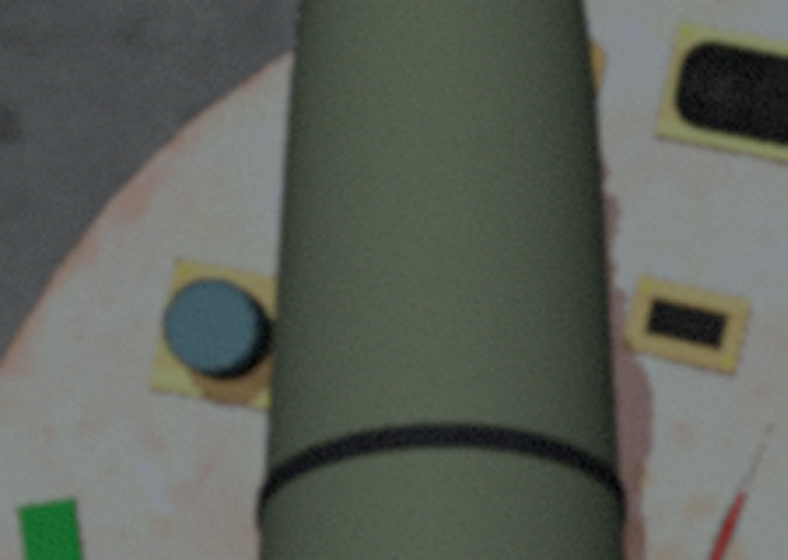

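The cup stands on its board at (215,328) in the crop. Rib is in hand, so I place it and check.

Run:
```python
from h import *
place(.6282,-.0068,80-90,.005)
x,y=.4524,.1918
movep([x,y,UP],rot(x,y,13.5))
f=snap('top','c.png'); cv2.imwrite('pics/c1.png',cv2.resize(f['img'][145:200,285:385,::-1],None,fx=8,fy=8,interpolation=cv2.INTER_CUBIC))
g=snap('scene','c2.png'); cv2.imwrite('pics/c2.png',cv2.resize(g['img'][180:360,190:390,::-1],None,fx=3,fy=3,interpolation=cv2.INTER_CUBIC)); 
for t in ('rib_mid','cup_mid'):
  for n,F in (('top',f),('scene',g)):
    for r in tip_of(n,t)[:2]: print(n,t,round(r['score'],2),px2w(F,r['centre'],.010 if t[0]=='r' else .034)[0].round(4))
```

```text
True
down t 18.0 p [ 0.6285 -0.0069  0.0051] gap 53.6 grip 32.1 F [-1.5  0.   4.7] q6 -1.52
off t 19.6 p [ 0.6282 -0.0068  0.1701] gap 84.8 grip 0.0 F [-0.4  0.3 -0.3] q6 -1.52
top rib_mid 0.88 [ 0.6264 -0.0045  0.01  ]
scene rib_mid 0.66 [0.6175 0.0032 0.01  ]
top cup_mid 0.46 [ 0.6229 -0.001   0.034 ]
scene cup_mid 0.62 [0.4566 0.3441 0.034 ]
```

View pics/c1.png

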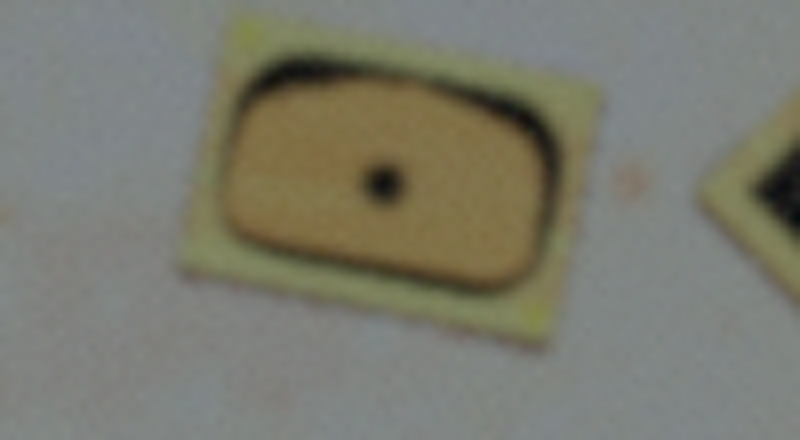

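View pics/c2.png

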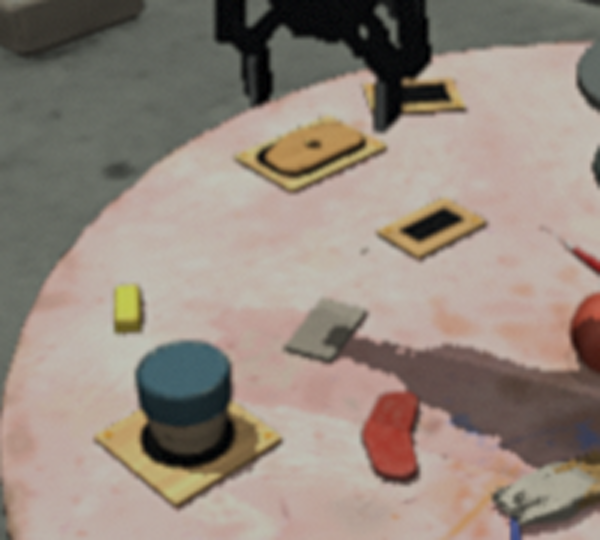

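The rib lies inside its outline, straight, and perhaps 2 mm towards the left end. The cup stands in the disc with an even dark ring round its foot at (188,440). Next the tile, then the wedge.

Run:
```python
from h import *
pick(.4524,.1918,13.6,.001)
if get_state()['finger_gap']*85>20:
    place(.6171,-.1523,46-90,.007)
    pick(.5865,.2615,137.7-90,.003)
    if get_state()['finger_gap']*85>8: place(.4682,.0312,78.7-90,.009)
set_joints([-1.423,.326,-.193,1.052,0,1.437]); st('home')
f=snap('top','d.png'); cv2.imwrite('pics/d1.png',cv2.resize(f['img'][140:260,280:425,::-1],None,fx=5,fy=5,interpolation=cv2.INTER_CUBIC))
cv2.imwrite('pics/d2.png',cv2.resize(f['img'][200:280,150:220,::-1],None,fx=7,fy=7,interpolation=cv2.INTER_CUBIC))
```

```text
grab t 23.0 p [0.4526 0.1919 0.0015] gap 36.5 grip 29.8 F [-0.9 -0.3  5.6] q6 -1.56
up t 23.8 p [0.4516 0.1916 0.1689] gap 36.6 grip 30.1 F [-0.1 -0.2  0. ] q6 -1.56
True
down t 26.7 p [ 0.6174 -0.1524  0.0075] gap 36.3 grip 30.7 F [-0.4  0.2  5.1] q6 -1.16
off t 28.4 p [ 0.6172 -0.1523  0.1703] gap 84.6 grip 0.0 F [ 0.1  0.2 -0.3] q6 -1.16
grab t 32.3 p [0.5868 0.2616 0.0034] gap 19.1 grip 29.3 F [-0.8  0.   3.6] q6 1.04
up t 33.1 p [0.5856 0.2612 0.1686] gap 19.0 grip 28.9 F [-0.8  0.4 -0.2] q6 1.04
True
down t 36.7 p [0.4686 0.0312 0.0094] gap 19.0 grip 29.8 F [-0.3  0.6  5.1] q6 -1.46
off t 38.5 p [0.4683 0.0312 0.17  ] gap 85.0 grip 0.0 F [-0.5 -0.2 -0.4] q6 -1.46
home t 41.0 p [ 0.1535 -0.5277  0.2309] gap 84.8 grip 0.0 F [ 1.2 -0.4 -0.7] q6 1.44
```

View pics/d1.png

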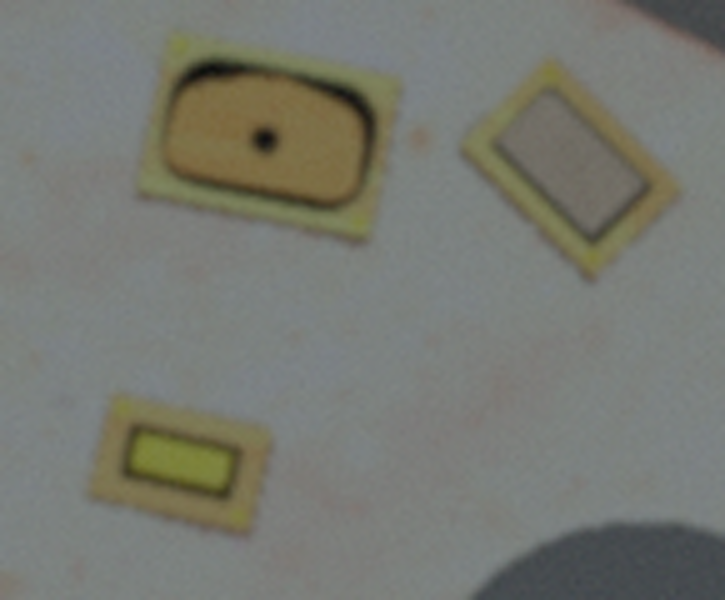

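Tile and wedge are central and aligned. I'll quantify the rib and cup offsets.

Run:
```python
from h import *
f=snap('top'); f['img']=np.mean([f['img']]+[snap('top')['img'] for _ in range(5)],0).astype(np.uint8)
im=cv2.resize(f['img'],None,fx=4,fy=4,interpolation=cv2.INTER_CUBIC)
T=np.array(f['cam_to_world']);K=np.array([[f['fx'],0,f['cx']],[0,f['fy'],f['cy']],[0,0,1.]])
def bev(cx,cy,hd,z,h=80):  # board frame, 4 px/mm: right=long axis
    g=np.mgrid[-h:h:.25,-h:h:.25]; v,u=g; a=np.radians(hd)
    X=np.stack([cx+(u*np.cos(a)-v*np.sin(a))/1e3*1,cy+(u*np.sin(a)+v*np.cos(a))/1e3,np.full(u.shape,z)],-1).reshape(-1,3)
    P=(X-T[:3,3])@T[:3,:3]; p=cv2.projectPoints(P,np.zeros(3),np.zeros(3),K,np.array([f['k1'],0,0,0.]))[0].reshape(*u.shape,2).astype(np.float32)
    return cv2.remap(f['img'],p[...,0],p[...,1],cv2.INTER_CUBIC)
b=bev(.6282,-.0068,80,.014)   # rib top plane
hsv=cv2.cvtColor(b,cv2.COLOR_RGB2HSV); cv2.imwrite('pics/e.png',b[100:540,60:580,::-1])
c=bev(.4515,.3413,0,.062,50); cv2.imwrite('pics/e2.png',c[:,:,::-1])
print('along long axis at short=0 (mm,gray):'); row=b[300:340].mean(0).astype(int)
for u in list(range(-62,-40,2))+list(range(40,64,2)): print(u,row[320+4*u].tolist(),end=' ')
print(); 
s=silhouettes('top','cup_mid'); 
for r in s[:3]: print(round(r['score'],2),*[np.round(x,1) for x in rect(f,r['mask'],.062)])
for r in silhouettes('top','rib_mid')[:2]: print(round(r['score'],2),*[np.round(x,1) for x in rect(f,r['mask'],.014)])
```

```text
along long axis at short=0 (mm,gray):
-62 [122, 126, 123] -60 [120, 122, 117] -58 [118, 116, 105] -56 [120, 112, 91] -54 [119, 109, 79] -52 [108, 99, 69] -50 [85, 78, 54] -48 [67, 60, 42] -46 [79, 68, 46] -44 [103, 90, 58] -42 [118, 105, 68] 40 [124, 107, 66] 42 [123, 107, 66] 44 [119, 102, 63] 46 [106, 90, 56] 48 [92, 81, 53] 50 [94, 88, 60] 52 [109, 105, 73] 54 [118, 114, 84] 56 [120, 117, 95] 58 [120, 120, 110] 60 [121, 125, 122] 62 [123, 128, 128] 
0.64 [452.  337.7] [63.2 67.8] 47.2 [452.  336.7]
0.39 [ 605.6 -143.3] [39.5 66.6] 45.9 [ 605.4 -143.8]
0.58 [627.9  -7.4] [60.3 99.2] 81.4 [624.8  -6.9]
```

View pics/e.png

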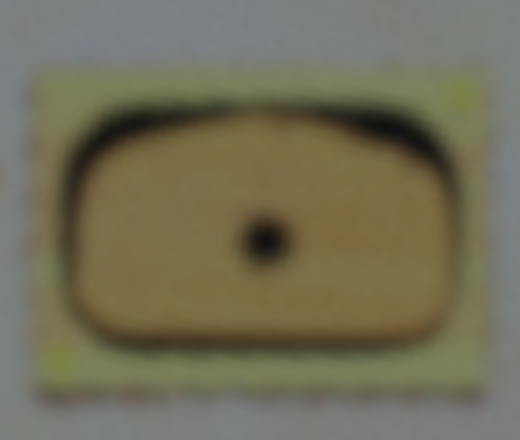

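View pics/d2.png

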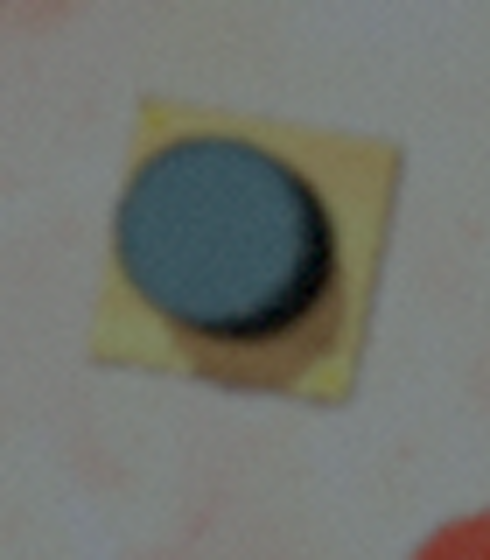

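Run:
```python
from h import *
f=snap('top'); b=cv2.GaussianBlur(f['img'],(3,3),0).astype(int)
k=(b[...,2]-b[...,0]>15)&(b.max(2)>60); o=np.zeros_like(k); o[212:255,160:205]=1
print((k&o).sum(),*[np.round(x,1) for x in rect(f,k&o,.062)])
g=grab_frame('scene')
for n,F in (('top',f),('scene',g)):
    for r in tip_of(n,'cup_mid')[:2]: print(n,round(r['score'],2),px2w(F,r['centre'],.034)[0].round(4))
```

```text
489 [452.5 337.2] [55.3 58.1] 47.2 [451.7 337.6]
top 0.56 [0.458  0.3372 0.034 ]
top 0.52 [0.3426 0.2598 0.034 ]
scene 0.75 [0.4569 0.3372 0.034 ]
```

Run:
```python
from h import *
g=snap('scene'); f=snap('top')
def proj(F,X):
    T=np.array(F['cam_to_world']);K=np.array([[F['fx'],0,F['cx']],[0,F['fy'],F['cy']],[0,0,1.]])
    return cv2.projectPoints((X-T[:3,3])@T[:3,:3],np.zeros(3),np.zeros(3),K,np.array([F['k1'],0,0,0.]))[0][:,0]
a=np.linspace(0,2*np.pi,100); C=np.c_[np.cos(a),np.sin(a),0*a]; o=[]
for F,(u,v) in ((g,(215,280)),(f,(155,205))):
    B=cv2.resize(F['img'][v:v+70,u:u+66,::-1],None,fx=6,fy=6,interpolation=cv2.INTER_CUBIC)
    for r,z,col in ((.032,.006,(0,0,255)),(.024,.006,(0,255,255)),(.031,.062,(0,255,0))):
        p=((proj(F,C*[r,r,1]+[.4514,.3414,z])-[u,v]+.5)*6-.5).astype(int)
        cv2.polylines(B,[p],True,col,1)
    o.append(B)
cv2.imwrite('pics/g.png',np.hstack(o))
```

```text
(no output)
```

View pics/g.png

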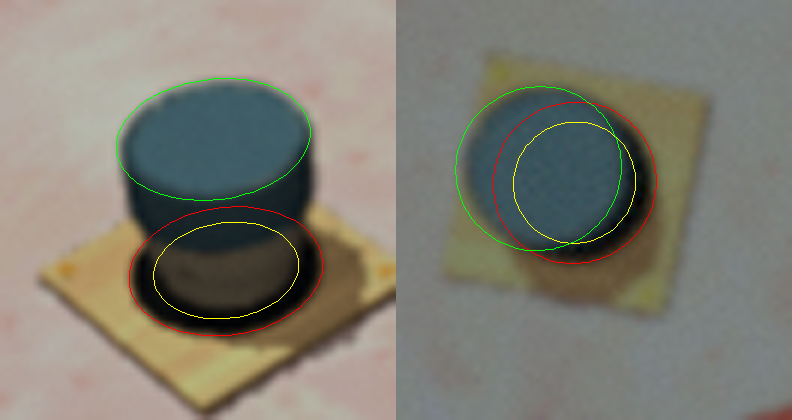

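The overlay shows the cup's rim about 2.5 mm off towards −y in both views. I'll mend that with a small lift and shift, closing along x.

Run:
```python
from h import *
x,y=.4514,.339
movep([x,y,UP],rot(x,y,0)); move_l([x,y,.064],.3); move_l([x,y,.014],.08); grab(25); st('g')
move_l([x,y,.022],.05); y+=.0023; move_l([x,y,.022],.03); print(move_l([x,y,.010],.015,until_force=3)); st('d')
let_go(); move_l([x,y,.064],.1); move_l([x,y,UP],.3)
set_joints([-1.423,.326,-.193,1.052,0,1.437]); st('home')
g=snap('scene'); f=snap('top','end.png')
def proj(F,X):
    T=np.array(F['cam_to_world']);K=np.array([[F['fx'],0,F['cx']],[0,F['fy'],F['cy']],[0,0,1.]])
    return cv2.projectPoints((X-T[:3,3])@T[:3,:3],np.zeros(3),np.zeros(3),K,np.array([F['k1'],0,0,0.]))[0][:,0]
a=np.linspace(0,2*np.pi,100); C=np.c_[np.cos(a),np.sin(a),0*a]; o=[]
for F,(u,v) in ((g,(215,280)),(f,(155,205))):
    B=cv2.resize(F['img'][v:v+70,u:u+66,::-1],None,fx=6,fy=6,interpolation=cv2.INTER_CUBIC)
    for r,z,col in ((.032,.006,(0,0,255)),(.031,.062,(0,255,0))):
        p=((proj(F,C*[r,r,1]+[.4514,.3414,z])-[u,v]+.5)*6-.5).astype(int)
        cv2.polylines(B,[p],True,col,1)
    o.append(B)
cv2.imwrite('pics/g2.png',np.hstack(o))
```

```text
g t 46.6 p [0.452  0.3393 0.0148] gap 57.1 grip 25.6 F [-0.1  0.5  5.4] q6 -1.06
True
d t 47.7 p [0.4515 0.3412 0.0147] gap 57.4 grip 26.0 F [ 0.3 -0.   4.5] q6 -1.05
home t 52.5 p [ 0.1537 -0.5279  0.2312] gap 85.2 grip 0.0 F [ 0.   0.5 -0.2] q6 1.44
```

View pics/g2.png

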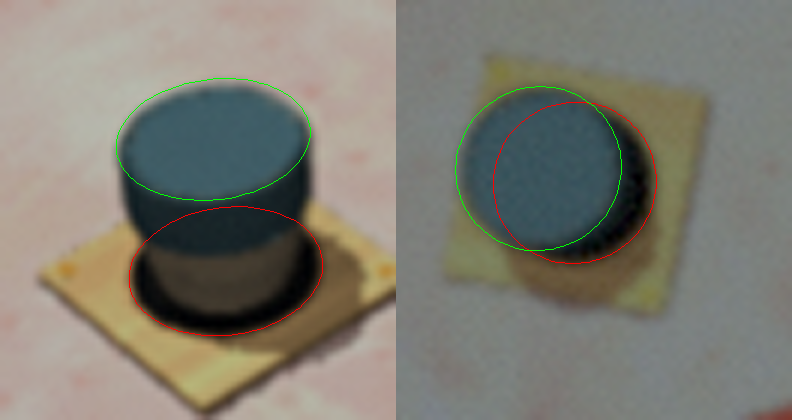

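View pics/end.png

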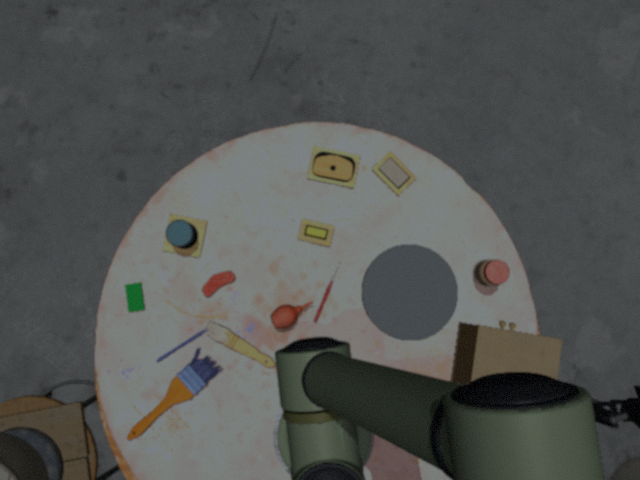

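The cup is now centred: its rim fits the predicted circle within about 1 mm. The final view shows all four parts on their boards, and the jar (492,273) and kidney (219,284) have not moved.

```bash
python3 -c "
from cell import *
print(sign_off())"
```

```text
the job is handed in; nothing more can be done
None
```

The cup, rib, tile and wedge each lie on their matching boards, centred to about 1 mm by camera; I re-set the cup once at the end to centre it, the jar and kidney were not moved, and the job was handed in at about 53 s.

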